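# Pack the jar gift crate

### The arm

A 6-joint arm with a two-finger parallel gripper is mounted at the origin on the work surface. World frame = base frame: x ahead of the robot, y to its left, z up, the work surface at z = 0. Lengths are in mm, angles in rad, forces in N, time in s.
With the tool pointing down it reaches from about 400 to 925 mm from the base axis. Payload 12.5 kg.
Tool frame: the origin (TCP) lies on the centre line of the jaws, within the pads' length; the fingertips stand 8 mm ahead of it and the grasp point (between the pads) lies 11 mm behind it; z points along the fingers, x is the direction in which the jaws open and shut, and the axes are right-handed (so a half turn about z gives the same grasp; the last joint's range is limited). The gripper opens to 95 mm and grips with 3 to 60 N. Pads are 20 mm wide; open, the fingers measure 119 mm over their backs; the gripper's body (75 mm by 180 mm) begins 59 mm behind the grasp point.
Start: joints at [1.131, 0.491, 1.559, -0, 1.092, -0.106], TCP at [204.756, 590.526, 222.661] pointing down, gripper open.
Joint ranges: [-3.1, 3.1], [-0.84, 2.19], [0.05, 2.79], [-1.13, 4.28], [0.06, 2.93], [-2.69, 2.69]. Speed limits (rad/s): [2.22, 2.22, 2.79, 3.14, 3.14, 3.14].

### API

Orientations are given as [roll, pitch, yaw] about the fixed x, y, z axes, in that order (R = Rz(yaw) Ry(pitch) Rx(roll)).
In Python, from cell import env gives the robot as it stands. The module is installed in compiled form; this text tells all that it offers.
- The arm moves only by the tool send_rows, never from a script. Its argument "moves" is a list that holds one entry, the list of rows, each a list of 6 numbers: the shift along the tool's x, y, z as a fraction of full scale, then the turn, a rotation vector about the tool's x, y, z as a fraction of full scale. A call has 1 to 12 rows; each row is the pose to reach, as a shift and turn from the pose commanded when the call began, along the tool's axes at that moment; what a row does not reach only later rows make up. Full scale, the value 1, is 0.3 m for a shift and 90 degrees for a turn. A row lasts 1/12 s, in which the tool goes at most 41.7 mm and 7.16 degrees, less where a joint would pass 70% of its speed; a pose out of reach is approached as far as the arm can. A call with a number of a shift or a turn outside -1 to 1 is refused whole. A call with a gripper value outside its range is refused whole. "grip" is the gripper's target within -1 to 1 (shut at 1, half-way at 0, fully open at -1), set as the call begins (left out, the last holds). The fingers move at their own pace and stop on an object; the grip force is fixed at half the most. Time passes only in rows, so rows that repeat a pose let the fingers close. It gives the time, the measured TCP pose, the force and the opening at its end, in the units of the state.
- env.state(): the state, without advancing time (a new reading comes with each control period).
- env.read_camera(name): name is "side" or "top" or "wrist"; returns a dict with "image" (384x512x3 uint8, red, green, blue), "mtx" (3x3 intrinsics, pixels), "T" (4x4, takes a point from camera to world coordinates); the wrist camera has in their place "mount" (4x4, takes a point from camera to tool coordinates, whose origin is the TCP and whose axes are the tool frame's). Camera axes: x right, y up, looking along -z (the intrinsics and any distortion apply to the point x, -y, -z); pixel columns grow to the right and rows downward; lengths in mm; the calibration is good to about 2 mm. A picture is of the moment at which its call begins: read the wrist's pose just before it. There is no depth.
- env.job_done(): hands the job in, once; it reports no verdict.
Trained networks look in the newest picture that a camera, given by its name, has taken for a name from the list of things; names that differ only in an ending like _2 or _b are one class to them, and where a whole thing is asked for, a point or a joint stands for the part that bears it (a point fixed in the world has none). Each returns a list of dicts, best first, with "confidence" (0 to 1); they miss things now and then, are a little off and sometimes report something else, mostly with a low value. They report only what shows in the picture. A call takes as long as a camera call.
- env.look_for(camera, thing): "xy" ([column, row] in pixels, amid what is visible of it).
- env.outline_of(camera, thing): "region" (384x512 bool, what is visible of it) and "xy" ([column, row] in pixels, amid what is visible of it).
The state is a dict: "t": time; "joints": joint angles; "qvel": joint speeds; "tau": joint torques, N m; "eef_pos": TCP position; "tcp_rot": TCP orientation; "ft_force": force on the tool from outside, world axes, zero at the start; "moment": the same for the moment, N m; "opening": opening from 0.0 (shut) to 1.0 (fully open).
Only numpy, scipy, OpenCV 4.12 (cv2) and the standard library are available. Lean on these libraries where they do the work, as an engineer would, in place of code of your own. Each camera call takes 0.05 s, during which the arm holds its last target. There are 200 camera calls.

### The job

Pack the empty divided crate as a gift set: stand the large, the six-sided and the mini lidded jar upright in its compartments, the large one in the largest, the six-sided one in the middle and the mini one in the smallest, and set the short-handled scoop mouth up in the long slot with its handle along the slot. The jars are glass: keep them upright and set them down rather than dropping them. Leave the jars without lids and the long-handled scoop standing where they are.

Things in the scene. Friction and masses are not known exactly. Their poses are not given: they have to be found in the camera images.
- crate: empty wooden crate, fixed, left or right, 162 (x) x 238 (y) x 34 high; walls and floor 6 thick, inner floor at z 6. Origin: centre of underside. Compartments in its own x, y: long slot (robot's side) x -75 to -13, y -113 to 113; row at x -7 to 75: largest y -113 to -27 (centre 34, -70), middle y -21 to 49 (centre 34, 14), smallest y 55 to 113 (centre 34, 84). Yaw within 12 degrees of 0
- full_crate: an identical crate, fixed, already packed with three pink jars and a scoop: finished work across the table from the empty one, up to 106 high. Origin: centre of its underside
- large_jar: large closed round jar, matt pale-green painted glass, gold screw lid on: body 64 diameter from the table up to 74, sloping in to the lid, 56 diameter, at height 84 to 100. About 0.26 to 0.44 kg. Origin: centre of its underside, z up.
- hex_jar: six-sided closed honey jar, matt pale-green painted glass, gold lid on: hexagonal body 48 across the flats (55 across the corners), 54 high; round lid 44 diameter, at height 58 to 74. A pair of flats faces along its own +x and -x, the other pairs at 60 degree steps. About 0.14 to 0.25 kg. Origin: centre of its underside, z up.
- mini_jar: mini closed round jar, matt pale-green painted glass, gold lid on: body 42 diameter, lid 40 diameter at height 43 to 56, total height 56. About 0.08 to 0.13 kg. Origin: centre of its underside, z up.
- large_open: look-alike: the large jar without its lid, open mouth with dark inside, 64 diameter, 96 high. Origin: centre of its underside, z up.
- hex_open: look-alike: the six-sided jar without its lid, open mouth, 48 across the flats, 70 high. Origin: centre of its underside, z up.
- mini_open: look-alike: the mini jar without its lid, open mouth, 42 diameter, 53 high. Origin: centre of its underside, z up.
- short_scoop: short-handled wooden scoop: open round cup 44 diameter, 38 high, standing mouth up; from its rim a flat level handle, 12 wide and 7 thick (height 31 to 38), along the scoop's own +x, its round end (18 wide) reaching 110 from the cup's centre. 45 g. Origin: centre of the cup's underside, z up
- long_scoop: look-alike: the same cup with a long handle reaching 195 from the cup's centre along its own +x. Origin: centre of the cup's underside, z up

How it is judged (in metres and radians):
At the end, for the whole second after the job is handed in: Each lidded jar stands on the crate's floor in its own compartment (large: largest, six-sided: middle, mini: smallest), upright within 7 degrees; the short scoop's cup on the floor of the long slot, upright within 7 degrees, handle along the slot within 23 degrees, either way; all at rest (x of large_jar in the frame of crate between 0.019 and 0.049 m and y of large_jar in the frame of crate between -0.087 and -0.053 m and z of each of large_jar, hex_jar, mini_jar, short_scoop in the frame of crate below 0.012 m and angle between each of large_jar, hex_jar, mini_jar, short_scoop's own z axis and vertical below 0.12 rad and linear speed of each of large_jar, hex_jar, mini_jar, short_scoop below 0.02 m/s and x of hex_jar in the frame of crate between 0.012 and 0.056 m and y of hex_jar in the frame of crate between -0.002 and 0.03 m and x of mini_jar in the frame of crate between 0.009 and 0.059 m and y of mini_jar in the frame of crate between 0.071 and 0.097 m and x of short_scoop in the frame of crate between -0.058 and -0.03 m and y of short_scoop in the frame of crate between -0.096 and 0.096 m and angle between the x axis of short_scoop and the y axis of crate, either way round below 0.4 rad); the robot touches nothing.
It fails at once if a closed jar is knocked or tipped over (more than 40 degrees) (angle between any of large_jar, hex_jar, mini_jar's own z axis and vertical above 0.7 rad).
It fails at once if a closed jar is dropped: falls freely more than about 3 cm ((linear speed of large_jar above 0.75 m/s and contact force between large_jar and the fingers below 0.05 N) or (linear speed of hex_jar above 0.75 m/s and contact force between hex_jar and the fingers below 0.05 N) or (linear speed of mini_jar above 0.75 m/s and contact force between mini_jar and the fingers below 0.05 N)).
It fails at once if an open jar or the long-handled scoop is shoved more than 4 cm, lifted or knocked over (distance of any of large_open, hex_open, mini_open, long_scoop from where it was at the start of the episode above 0.04 m or angle between any of large_open, hex_open, mini_open, long_scoop's own z axis and vertical above 0.7 rad).
It also fails if it takes over 104 s, if anything falls off the work surface, if the arm or the gripper's body presses on something with over 40 N, if the wrist force passes 120 N, or if a joint passes its speed limit or range.

## Working session

There is one attempt and no reset: what is moved stays moved. The work goes in short steps, Python scripts to look and compute and a tool call to move; the robot and the scene stay as the last step left them, time stands still between calls to the robot, and variables do not carry over. Pictures are saved under pics/ and viewed, about 12 in all and at most 16, crops included, and the job is handed in when it is done.

Besides the shell and the picture viewer there is one more tool, called after ">>>" as name(argument=value, ...), one argument or row to a line, values as JSON. send_rows: Moves the arm, as the interface text tells. Its arguments: {"type":"object","properties":{"moves":{"type":"array","items":{"type":"array","items":{"type":"array","items":{"type":"number"}}}},"grip":{"type":"number"}},"required":["moves"]}

```bash
mkdir -p pics
cat > h.py <<'E'
import numpy as np, cv2
from cell import env
from scipy.spatial.transform import Rotation as Rn
F=np.diag([1.,-1,-1])
def pix2w(d,uv,z,T=None):
    T=d["T"] if T is None else T; T=np.array(T)
    r=np.linalg.inv(np.array(d["mtx"]))@np.array([uv[0],uv[1],1.]); r=T[:3,:3]@(F@r); o=T[:3,3]
    return o+r*(z-o[2])/r[2]
def w2pix(d,P,T=None):
    T=d["T"] if T is None else T; T=np.array(T)
    p=F@(T[:3,:3].T@(np.array(P)-T[:3,3])); q=np.array(d["mtx"])@p; return q[:2]/q[2]
def save(d,n): cv2.imwrite("pics/"+n,cv2.cvtColor(d["image"],cv2.COLOR_RGB2BGR))
E
python3 - <<'E'
from h import *
print(env.state())
T={}
for c in["top","side"]:
    d=env.read_camera(c); save(d,c+"0.png"); print(c,{k:np.round(v,3).tolist() if k!="image" else 0 for k,v in d.items()})
    for n,z in dict(large_jar=92,hex_jar=66,mini_jar=50,large_open=90,hex_open=65,mini_open=50,short_scoop=38,long_scoop=38,crate=34,full_crate=34).items():
        for r in env.look_for(c,n)[:3]:
            print(c,n,round(r["confidence"],2),np.round(r["xy"],1),np.round(pix2w(d,r["xy"],z),0))
E
python3 -c "
import cv2,numpy as np
a=cv2.imread('pics/top0.png');cv2.imwrite('pics/top0b.png',cv2.resize(a,(800,600),interpolation=cv2.INTER_CUBIC))"
```

```text
{'t': 0.0, 'joints': array([ 1.13143243e+00,  4.91565627e-01,  1.55947187e+00, -2.99865169e-05,
        1.09169067e+00, -1.05588728e-01]), 'qvel': array([ 0.00323274,  0.00095951,  0.00069024,  0.00210415, -0.00077937,
        0.00047953]), 'tau': array([-3.21344760e-04, -6.12642288e+01, -2.58182734e+01,  6.92454656e-02,
        4.81447508e-02, -1.74930728e-04]), 'eef_pos': array([204.63167034, 590.29280859, 222.0502525 ]), 'tcp_rot': array([-3.14149942e+00,  1.13199522e-03,  1.23703505e+00]), 'ft_force': array([-0.69937157,  0.00276621,  0.49138536]), 'moment': array([ 0.0125824 , -0.00291915, -0.02135057]), 'opening': 1.0003358219585277}
top {'image': 0, 'mtx': [[436.67, 0.0, 263.785], [0.0, 436.67, 188.924], [0.0, 0.0, 1.0]], 'T': [[0.015, 0.986, -0.167, 373.754], [-1.0, 0.013, -0.008, 5.878], [-0.006, 0.167, 0.986, 1085.899], [0.0, 0.0, 0.0, 1.0]]}
top large_jar 0.85 [312.9 196.9] [525. -99.  92.]
top hex_jar 0.93 [313.  237.6] [ 433. -101.   66.]
top mini_jar 0.56 [270.5 197.4] [529.  -2.  50.]
top large_open 0.79 [226.4 192.3] [533. 101.  90.]
top hex_open 0.71 [268.6 239.2] [4
[... 405 characters left out ...]
], 'T': [[0.767, 0.458, -0.45, 108.594], [-0.641, 0.558, -0.527, -516.677], [0.01, 0.693, 0.721, 729.624], [0.0, 0.0, 0.0, 1.0]]}
side large_jar 0.71 [277.  214.8] [ 497. -131.   92.]
side large_jar 0.71 [210.2 209.6] [404. -37.  92.]
side hex_jar 0.91 [243.4 241.6] [ 418. -124.   66.]
side mini_jar 0.86 [247.4 192.2] [516. -16.  50.]
side large_open 0.78 [224.5 156. ] [523.  74.  90.]
side mini_open 0.73 [182.5 186.4] [416.  89.  50.]
side short_scoop 0.86 [375.9 247.3] [ 625. -286.   38.]
side long_scoop 0.86 [247.5 138.3] [642. 138.  38.]
side crate 0.8 [315.3 323.4] [ 418. -321.   34.]
side full_crate 0.89 [153.7 135.9] [466. 301.  34.]
side full_crate 0.59 [224.9 157. ] [558. 122.  34.]
```

View pics/top0b.png

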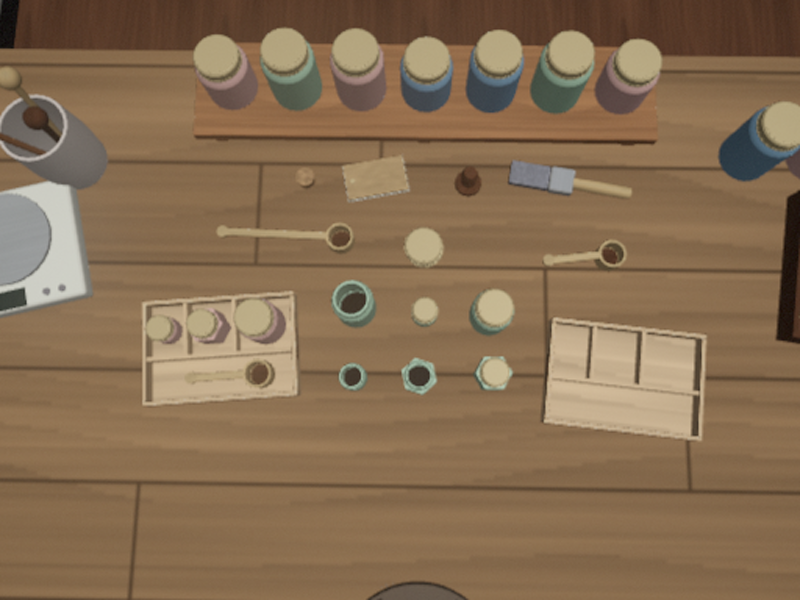

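View pics/side0.png

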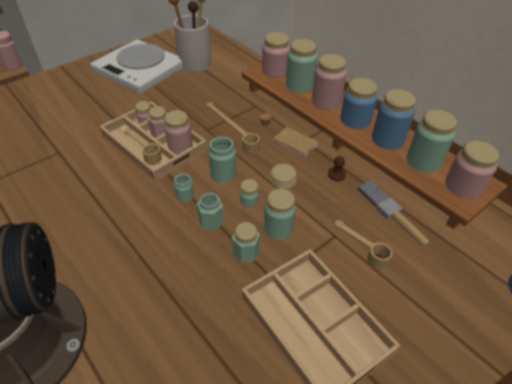

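The top view (800x600) shows the empty crate on the right, with rim corners at about (552,319), (706,335), (701,439) and (544,423). The lidded jars are at large (494,311), mini (424,311) and hex (494,373), and the short scoop's cup is at (612,254) with its handle pointing left. The side view agrees. Next I'll fit poses from the outlines in both cameras.

```bash
cat >> h.py <<'E'
from scipy.optimize import minimize
a=np.linspace(0,2*np.pi,36,endpoint=False)
def ring(r,z): return np.c_[r*np.cos(a),r*np.sin(a),0*a+z]
def hx(z): t=np.deg2rad(30+60*np.arange(6)); R=24/np.cos(np.pi/6); return np.c_[R*np.cos(t),R*np.sin(t),0*t+z]
def box(x0,x1,y0,y1,z0,z1): return np.array([[x,y,z] for x in(x0,x1) for y in(y0,y1) for z in(z0,z1)],float)
M=dict(crate=[box(-81,81,-119,119,0,34)],
 large_jar=[np.r_[ring(32,0),ring(32,74),ring(28,84),ring(28,100)]],
 hex_jar=[np.r_[hx(0),hx(54)],np.r_[ring(20,54),ring(22,58),ring(22,74)]],
 mini_jar=[np.r_[ring(21,0),ring(21,43),ring(20,56)]],
 short_scoop=[np.r_[ring(22,0),ring(22,38)],box(20,102,-6,6,31,38),np.r_[ring(9,31),ring(9,38)]+[101,0,0]])
def fit(n,views,x0):
    """views: list of (camera dict, region, T); x0 = x,y,yaw(deg); z=0"""
    def cost(p):
        R=Rn.from_euler("z",p[2],degrees=True).as_matrix(); c=0
        for d,reg,T in views:
            m=np.zeros((384*4,512*4),np.uint8)
            for P in M[n]:
                q=np.array([w2pix(d,R@v+[p[0],p[1],0],T) for v in P])
                cv2.fillPoly(m,[cv2.convexHull(np.round((q+.5)*4).astype(np.int32))],1)
            m=cv2.resize(m.astype(np.float32),(512,384),interpolation=cv2.INTER_AREA)
            c+=np.abs(m-reg).sum()/reg.sum()
        return c
    s=np.array([[0,0,0],[12,0,0],[0,12,0],[0,0,12]])+np.array(x0)
    r=minimize(cost,x0,method="Nelder-Mead",options=dict(initial_simplex=s,xatol=.2,fatol=1e-4,maxfev=150))
    return r.x,r.fun
E
python3 - <<'E'
from h import *
g=dict(crate=(425,-315,-4),large_jar=(520,-100,0),hex_jar=(430,-102,0),mini_jar=(527,-3,0),short_scoop=(622,-290,98))
D={c:env.read_camera(c) for c in("top","side")}
V={}
for n in g:
    for c in D:
        o=[r for r in env.outline_of(c,n)]
        o=min(o,key=lambda r:np.hypot(*(r["xy"]-w2pix(D[c],[*g[n][:2],30])))) if o else None
        if o: V[n,c]=(D[c],o["region"].astype(np.float32),None)
    for cs in(("top",),("side",),("top","side")):
        v=[V[n,c] for c in cs if (n,c) in V]
        if v: print(n,cs,*[np.round(k,2) for k in fit(n,v,g[n])])
E
```

```text
crate ('top',) [ 429.77 -311.99   -5.81] 0.02
crate ('side',) [ 431.47 -311.11   -6.04] 0.01
crate ('top', 'side') [ 430.74 -311.92   -5.82] 0.04
large_jar ('top',) [ 527.52 -105.27    3.76] 0.07
large_jar ('side',) [ 5.3039e+02 -1.0352e+02  5.0000e-01] 0.08
large_jar ('top', 'side') [ 528.35 -105.7     1.24] 0.15
hex_jar ('top',) [ 433.62 -108.3     4.66] 0.06
hex_jar ('side',) [ 436.13 -107.85    2.68] 0.05
hex_jar ('top', 'side') [ 434.13 -108.93    0.81] 0.13
mini_jar ('top',) [528.59  -2.2    5.66] 0.09
mini_jar ('side',) [531.54  -0.55  -4.51] 0.2
mini_jar ('top', 'side') [529.41  -2.48   4.22] 0.29
short_scoop ('top',) [ 624.69 -297.32   96.62] 0.11
short_scoop ('side',) [ 628.96 -295.04   98.73] 0.13
short_scoop ('top', 'side') [ 626.07 -296.98   97.35] 0.28
```

>>> send_rows(
  moves=[
    [[-0.74, 0.74, 0, 0, 0, 0.707], [-0.74, 0.74, 0, 0, 0, 0.707], [-0.74, 0.74, 0, 0, 0, 0.707], [-0.74, 0.74, 0, 0, 0, 0.707], [-0.74, 0.74, 0, 0, 0, 0.707], [-0.74, 0.74, 0, 0, 0, 0.707], [-0.74, 0.74, 0, 0, 0, 0.707], [-0.74, 0.74, 0, 0, 0, 0.707], [-0.74, 0.74, 0, 0, 0, 0.707], [-0.74, 0.74, 0, 0, 0, 0.707], [-0.74, 0.74, 0, 0, 0, 0.707]],
  ],
  grip=0.2,
)

```text
t: 2.62
eef_pos: [341.9, 308.1, 222.8]
tcp_rot: [-3.141, -0.0, 0.129]
ft_force: [-0.4, 0.7, -0.6]
opening: 0.4
```

```bash
cat >> h.py <<'E'
def go(x,y,z,yaw):
    "fractions from the measured pose to TCP x,y,z, yaw(deg), tool down"
    s=env.state(); R=Rn.from_euler("xyz",s["tcp_rot"]).as_matrix(); p=np.array(s["eef_pos"])
    d=R.T@(np.array([x,y,z])-p)/300; G=Rn.from_euler("xyz",[180,0,yaw],degrees=True).as_matrix()
    print(round(s["t"],2),np.round(p,1),"yaw",round(np.degrees(s["tcp_rot"][2]),2),"->",np.round(d,4),np.round(Rn.from_matrix(R.T@G).as_rotvec()/(np.pi/2),4),"op",round(s["opening"],3),"F",np.round(s["ft_force"],1))
E
python3 -c "
from h import *
go(620.7,-255,150,7.3)"
```

```text
2.62 [341.9 308.1 222.8] yaw 7.41 -> [0.6794 1.9811 0.2423] [-0.0002 -0.0002  0.0012] op 0.4 F [-0.4  0.7 -0.6]
```

>>> send_rows(
  moves=[
    [[0.34, 1, 0, 0, 0, 0], [0.34, 1, 0, 0, 0, 0], [0.34, 1, 0, 0, 0, 0], [0.34, 1, 0, 0, 0, 0], [0.34, 1, 0, 0, 0, 0], [0.34, 1, 0, 0, 0, 0], [0.34, 1, 0, 0, 0, 0], [0.34, 1, 0, 0, 0, 0]],
  ],
)

```text
t: 3.28
eef_pos: [482.3, 21.1, 222.6]
tcp_rot: [3.141, -0.001, 0.131]
ft_force: [0.1, 0.4, -0.5]
opening: 0.401
```

>>> send_rows(
  moves=[
    [[0.34, 0.98, 0.24, 0, 0, 0], [0.34, 0.98, 0.24, 0, 0, 0], [0.34, 0.98, 0.24, 0, 0, 0], [0.34, 0.98, 0.24, 0, 0, 0], [0.34, 0.98, 0.24, 0, 0, 0], [0.34, 0.98, 0.24, 0, 0, 0], [0.34, 0.98, 0.24, 0, 0, 0], [0.34, 0.98, 0.24, 0, 0, 0], [0.34, 0.98, 0.24, 0, 0, 0], [0.34, 0.98, 0.24, 0, 0, 0]],
  ],
)

```text
t: 4.12
eef_pos: [619.4, -255.5, 149.2]
tcp_rot: [-3.14, 0.001, 0.129]
ft_force: [-0.3, 1.6, 1.0]
opening: 0.397
```

```bash
cat >> h.py <<'E'
def wrist():
    s=env.state(); d=env.read_camera("wrist"); A=np.eye(4); A[:3,:3]=Rn.from_euler("xyz",s["tcp_rot"]).as_matrix(); A[:3,3]=s["eef_pos"]
    return d,A@np.array(d["mount"])
def wfit(n,g,pic=None):
    d,T=wrist()
    if pic: save(d,pic)
    for r in env.outline_of("wrist",n)[:2]:
        reg=r["region"]; e=np.r_[reg[0],reg[-1],reg[:,0],reg[:,-1]].sum()
        print(n,round(r["confidence"],2),r["xy"],"border",e,*[np.round(k,2) for k in fit(n,[(d,reg.astype(np.float32),T)],g)])
E
python3 -c "
from h import *
go(620.7,-255,22,7.3)
wfit('short_scoop',(626,-297,97.3),'w1.png')"
```

```text
4.12 [ 619.4 -255.5  149.2] yaw 7.42 -> [ 0.005  -0.0005  0.424 ] [-0.0007  0.0008  0.0013] op 0.397 F [-0.3  1.6  1. ]
short_scoop 0.92 [260.3, 210.4] border 0 [ 626.49 -297.96   96.81] 0.04
```

View pics/w1.png

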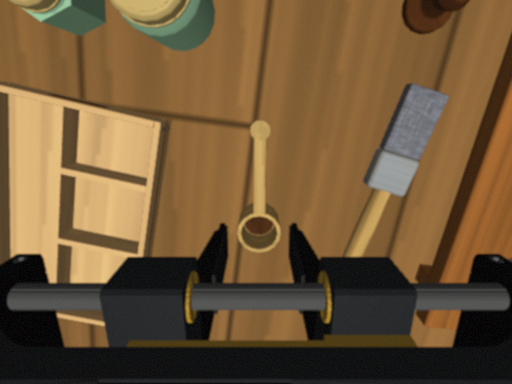

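The wrist view shows the scoop centred between the fingers, with its cup at (258,228) and handle end at (260,130). The fit agrees to about 1 mm, so I'm going down to grip the handle.

>>> send_rows(
  moves=[
    [[0.006, 0.003, 0.13, 0, 0, -0.006], [0.006, 0.003, 0.25, 0, 0, -0.006], [0.006, 0.003, 0.34, 0, 0, -0.006], [0.006, 0.003, 0.4, 0, 0, -0.006], [0.006, 0.003, 0.424, 0, 0, -0.006], [0.006, 0.003, 0.424, 0, 0, -0.006], [0.006, 0.003, 0.424, 0, 0, -0.006]],
  ],
)

```text
t: 4.8
eef_pos: [621.5, -255.5, 24.6]
tcp_rot: [3.141, -0.001, 0.137]
ft_force: [0.0, -0.1, 0.6]
opening: 0.401
```

>>> send_rows(
  moves=[
    [[0, 0, 0, 0, 0, 0], [0, 0, 0, 0, 0, 0], [0, 0, 0, 0, 0, 0], [0, 0, 0, 0, 0, 0], [0, 0, 0, 0, 0, 0], [0, 0, 0, 0, 0, 0], [0, 0, 0, 0, 0, 0], [0, 0, 0, 0, 0, 0]],
  ],
  grip=1,
)

```text
t: 5.47
eef_pos: [621.1, -256.1, 23.8]
tcp_rot: [3.141, -0.001, 0.136]
ft_force: [-1.2, 1.8, 5.1]
opening: 0.127
```

>>> send_rows(
  moves=[
    [[0, 0, -0.03, 0, 0, 0], [0, 0, -0.12, 0, 0, 0], [0, 0, -0.22, 0, 0, 0], [0, 0, -0.3, 0, 0, 0], [0, 0, -0.3, 0, 0, 0], [0, 0, -0.3, 0, 0, 0]],
  ],
)

```text
t: 5.97
eef_pos: [621.3, -256.4, 115.0]
tcp_rot: [3.14, -0.002, 0.136]
ft_force: [-0.1, 0.2, -1.4]
opening: 0.121
```

```bash
cat >> h.py <<'E'
C=np.array([430.7,-311.9]); CY=-5.8
def cr(x,y): return C+Rn.from_euler("z",CY,degrees=True).as_matrix()[:2,:2]@np.array([x,y])
E
python3 -c "
from h import *
print(cr(-44,-30+42),cr(34,-70),cr(34,14),cr(34,84))
go(*cr(-44,-30+42),112,CY)
d,T=wrist();save(d,'w2.png')"
```

```text
[ 388.13792438 -295.51495442] [ 457.4520033  -384.97756372] [ 465.94073226 -301.40758418] [ 473.01467306 -231.76593456]
5.97 [ 621.3 -256.4  115. ] yaw 7.78 -> [-0.7877  0.0239  0.0084] [ 0.0008 -0.0014  0.1509] op 0.121 F [-0.1  0.2 -1.4]
```

View pics/w2.png

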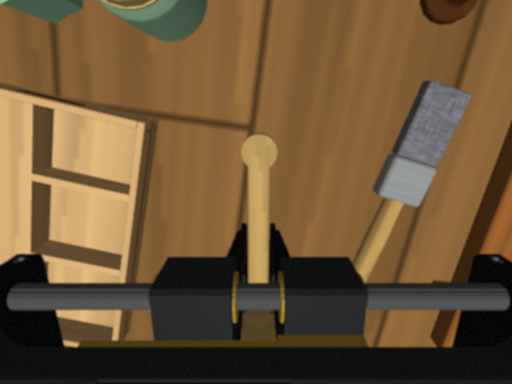

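The scoop is gripped level (handle end at 260,150). Now I'll move it above the slot.

>>> send_rows(
  moves=[
    [[-0.05, 0.024, 0, 0, 0, 0.03], [-0.15, 0.024, 0, 0, 0, 0.1], [-0.26, 0.024, 0, 0, 0, 0.15], [-0.37, 0.024, 0, 0, 0, 0.15], [-0.48, 0.024, 0, 0, 0, 0.151], [-0.59, 0.024, 0, 0, 0, 0.151], [-0.69, 0.024, 0, 0, 0, 0.151], [-0.76, 0.024, 0, 0, 0, 0.151], [-0.788, 0.024, 0, 0, 0, 0.151], [-0.788, 0.024, 0, 0, 0, 0.151], [-0.788, 0.024, 0, 0, 0, 0.151]],
  ],
)

```text
t: 6.93
eef_pos: [388.1, -295.5, 113.0]
tcp_rot: [-3.141, 0.0, -0.102]
ft_force: [-0.3, -0.6, -0.0]
opening: 0.121
```

```bash
python3 -c "
from h import *
go(*cr(-44,-30+42),30,CY)
wfit('short_scoop',(0,0,0)) if 0 else None
d,T=wrist();save(d,'w3.png')"
```

```text
6.93 [ 388.1 -295.5  113. ] yaw -5.85 -> [0.     0.     0.2768] [-0.0002  0.0001 -0.0006] op 0.121 F [-0.3 -0.6 -0. ]
```

View pics/w3.png

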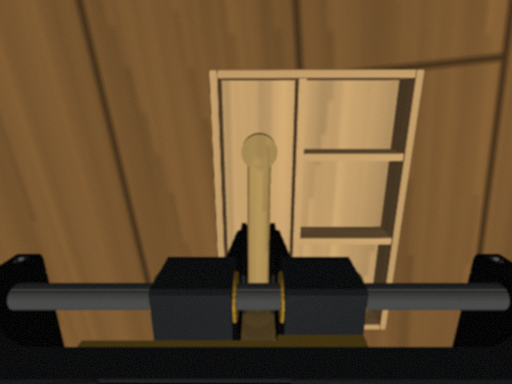

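The slot spans columns 220–297 and the handle sits at column 259, so it is centred. Lowering and releasing.

>>> send_rows(
  moves=[
    [[0, 0, 0.05, 0, 0, 0], [0, 0, 0.13, 0, 0, 0], [0, 0, 0.2, 0, 0, 0], [0, 0, 0.24, 0, 0, 0], [0, 0, 0.26, 0, 0, 0], [0, 0, 0.27, 0, 0, 0], [0, 0, 0.276, 0, 0, 0], [0, 0, 0.276, 0, 0, 0], [0, 0, 0.276, 0, 0, 0]],
  ],
)

```text
t: 7.73
eef_pos: [388.1, -295.5, 31.1]
tcp_rot: [3.141, -0.001, -0.101]
ft_force: [-0.8, -0.7, 0.3]
opening: 0.123
```

>>> send_rows(
  moves=[
    [[0, 0, 0, 0, 0, 0], [0, 0, 0, 0, 0, 0], [0, 0, 0, 0, 0, 0], [0, 0, -0.03, 0, 0, 0], [0, 0, -0.12, 0, 0, 0], [0, 0, -0.24, 0, 0, 0], [0, 0, -0.36, 0, 0, 0], [0, 0, -0.48, 0, 0, 0], [0, 0, -0.55, 0, 0, 0], [0, 0, -0.55, 0, 0, 0]],
  ],
  grip=0.5,
)

```text
t: 8.57
eef_pos: [388.7, -296.3, 200.6]
tcp_rot: [3.137, -0.006, -0.101]
ft_force: [-0.2, -0.0, 0.6]
opening: 0.245
```

```bash
python3 -c "
from h import *
d,T=wrist();save(d,'w4.png')
go(530,-2,180,CY)"
```

```text
8.62 [ 388.1 -295.7  198.3] yaw -5.8 -> [ 0.3712 -1.0221  0.0593] [ 0.002  -0.0025 -0.0001] op 0.251 F [-0.8  0.3 -0.7]
```

View pics/w4.png

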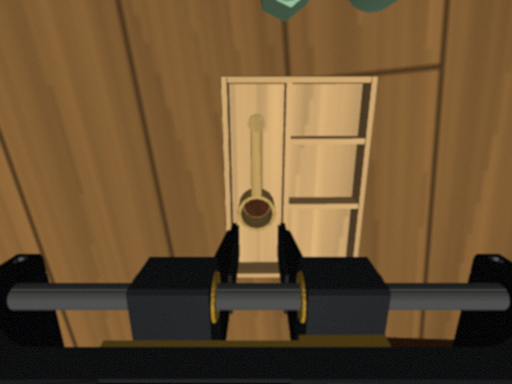

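The scoop is standing in the slot, with its cup at (256,210) and handle end at (257,122). Next is the mini jar.

>>> send_rows(
  moves=[
    [[0.37, -1, 0, 0, 0, 0], [0.37, -1, 0, 0, 0, 0], [0.37, -1, 0, 0, 0, 0], [0.37, -1, 0, 0, 0, 0], [0.37, -1, 0, 0, 0, 0], [0.37, -1, 0, 0, 0, 0], [0.37, -1, 0, 0, 0, 0], [0.37, -1, 0, 0, 0, 0], [0.37, -1, 0, 0, 0, 0], [0.37, -1, 0, 0, 0, 0], [0.37, -1, 0, 0, 0, 0]],
  ],
  grip=-0.47,
)

```text
t: 9.53
eef_pos: [527.8, -8.4, 194.9]
tcp_rot: [3.142, 0.002, -0.101]
ft_force: [0.6, -0.5, 1.1]
opening: 0.738
```

```bash
python3 -c "
from h import *
wfit('mini_jar',(530,-2,0),'w5.png')
go(530,-2,38,CY)"
```

```text
mini_jar 0.57 [257.1, 175.7] border 0 [530.53  -2.22   3.81] 0.07
9.63 [527.9  -9.1 195.3] yaw -5.88 -> [ 0.005  -0.0242  0.5243] [-0.      0.0006 -0.0009] op 0.735 F [-0.2 -0.5  0. ]
```

View pics/w5.png

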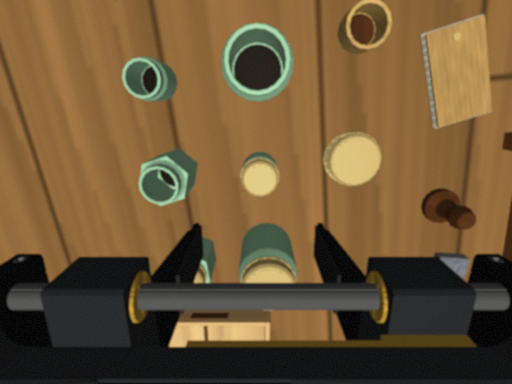

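The mini jar is at (259,177), and the fit agrees with (530.5, -2.2). Descending with about 14 mm clearance on each side.

>>> send_rows(
  moves=[
    [[0.004, -0.024, 0.1, 0, 0, 0], [0.006, -0.024, 0.2, 0, 0, 0], [0.006, -0.024, 0.3, 0, 0, 0], [0.006, -0.024, 0.39, 0, 0, 0], [0.006, -0.024, 0.45, 0, 0, 0], [0.006, -0.024, 0.5, 0, 0, 0], [0.006, -0.024, 0.525, 0, 0, 0], [0.006, -0.024, 0.525, 0, 0, 0], [0.006, -0.024, 0.525, 0, 0, 0]],
  ],
)

```text
t: 10.38
eef_pos: [531.0, -1.7, 38.4]
tcp_rot: [-3.142, 0.0, -0.102]
ft_force: [0.4, -0.1, 0.7]
opening: 0.735
```

>>> send_rows(
  moves=[
    [[0, 0, 0, 0, 0, 0], [0, 0, 0, 0, 0, 0], [0, 0, 0, 0, 0, 0], [0, 0, 0, 0, 0, 0], [0, 0, 0, 0, 0, 0], [0, 0, 0, 0, 0, 0], [0, 0, 0, 0, 0, 0], [0, 0, 0, 0, 0, 0]],
  ],
  grip=1,
)

```text
t: 11.05
eef_pos: [531.1, -1.0, 38.5]
tcp_rot: [-3.142, -0.0, -0.101]
ft_force: [-1.7, 0.8, 5.9]
opening: 0.421
```

```bash
python3 -c "
from h import *
go(530,-2,200,CY)
go(*cr(34,84),180,CY)"
```

```text
11.05 [531.1  -1.   38.5] yaw -5.8 -> [-0.0031  0.0035 -0.5385] [-0.     -0.0003  0.    ] op 0.421 F [-1.7  0.8  5.9]
11.05 [531.1  -1.   38.5] yaw -5.8 -> [-0.1147  0.7847 -0.4719] [-0.     -0.0003  0.    ] op 0.421 F [-1.7  0.8  5.9]
```

>>> send_rows(
  moves=[
    [[0, 0, -0.03, 0, 0, 0], [0, 0, -0.12, 0, 0, 0], [0, 0, -0.23, 0, 0, 0], [0, 0, -0.34, 0, 0, 0], [0, 0, -0.44, 0, 0, 0], [0, 0, -0.5, 0, 0, 0], [0, 0, -0.51, 0, 0, 0], [0, 0, -0.51, 0, 0, 0]],
  ],
)

```text
t: 11.72
eef_pos: [531.2, -1.1, 192.2]
tcp_rot: [-3.142, -0.002, -0.101]
ft_force: [0.3, -0.5, -0.8]
opening: 0.424
```

>>> send_rows(
  moves=[
    [[-0.01, 0.04, 0, 0, 0, 0], [-0.03, 0.14, 0, 0, 0, 0], [-0.05, 0.25, 0, 0, 0, 0], [-0.06, 0.36, 0, 0, 0, 0], [-0.08, 0.47, 0, 0, 0, 0], [-0.1, 0.58, 0, 0, 0, 0], [-0.11, 0.68, 0, 0, 0, 0], [-0.115, 0.75, 0, 0, 0, 0], [-0.115, 0.78, 0, 0, 0, 0], [-0.115, 0.782, 0, 0, 0, 0], [-0.115, 0.782, 0, 0, 0, 0]],
  ],
)

```text
t: 12.63
eef_pos: [472.4, -230.8, 190.1]
tcp_rot: [-3.14, 0.002, -0.102]
ft_force: [1.0, 0.5, -1.6]
opening: 0.418
```

```bash
python3 -c "
from h import *
wfit('crate',(430.7,-311.9,-5.8),'w6.png')
go(*cr(34,84),45,CY)"
```

```text
crate 0.63 [226.9, 190.0] border 0 [ 431.56 -312.98   -5.86] 1.0
12.73 [ 472.9 -229.9  190.6] yaw -5.76 -> [0.0016 0.0064 0.4853] [-0.0005  0.0006  0.0005] op 0.423 F [-0.1 -0.6 -0.2]
```

View pics/w6.png

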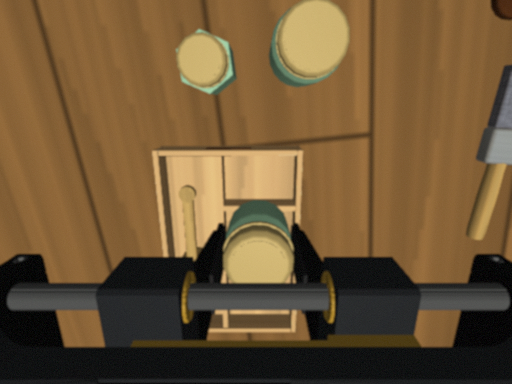

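The held mini jar covers part of the view. The smallest compartment, at columns 225–297 and rows 155–203, is centred on the point under the TCP, at about (258,177). Lowering.

>>> send_rows(
  moves=[
    [[0, 0.006, 0.04, 0, 0, 0], [0.001, 0.006, 0.13, 0, 0, 0], [0.001, 0.006, 0.23, 0, 0, 0], [0.001, 0.006, 0.33, 0, 0, 0], [0.001, 0.006, 0.4, 0, 0, 0], [0.001, 0.006, 0.44, 0, 0, 0], [0.001, 0.006, 0.465, 0, 0, 0], [0.001, 0.006, 0.48, 0, 0, 0], [0.001, 0.006, 0.486, 0, 0, 0], [0.001, 0.006, 0.486, 0, 0, 0], [0.001, 0.006, 0.486, 0, 0, 0]],
  ],
)

```text
t: 13.65
eef_pos: [473.4, -232.8, 46.0]
tcp_rot: [3.141, -0.001, -0.101]
ft_force: [-0.9, 1.2, -1.8]
opening: 0.424
```

```bash
python3 -c "
from h import *
go(*cr(34,84),44.5,CY)"
```

```text
13.65 [ 473.4 -232.8   46. ] yaw -5.79 -> [-0.0018 -0.0033  0.0051] [ 0.0003 -0.0007  0.0001] op 0.424 F [-0.9  1.2 -1.8]
```

>>> send_rows(
  moves=[
    [[0, -0.003, 0.003, 0, 0, 0], [0, -0.003, 0.006, 0, 0, 0], [0, -0.003, 0.006, 0, 0, 0]],
  ],
)

```text
t: 13.9
eef_pos: [473.5, -232.0, 44.4]
tcp_rot: [3.141, -0.001, -0.101]
ft_force: [-0.3, 2.0, 7.6]
opening: 0.426
```

>>> send_rows(
  moves=[
    [[0, 0, 0, 0, 0, 0], [0, 0, 0, 0, 0, 0], [0, 0, 0, 0, 0, 0], [0, 0, 0, 0, 0, 0], [0, 0, -0.03, 0, 0, 0], [0, 0, -0.12, 0, 0, 0], [0, 0, -0.24, 0, 0, 0], [0, 0, -0.36, 0, 0, 0], [0, 0, -0.48, 0, 0, 0], [0, 0, -0.5, 0, 0, 0], [0, 0, -0.5, 0, 0, 0]],
  ],
  grip=-0.3,
)

```text
t: 14.82
eef_pos: [473.8, -232.3, 196.4]
tcp_rot: [3.139, -0.005, -0.101]
ft_force: [-0.2, -0.5, -0.6]
opening: 0.647
```

```bash
python3 -c "
from h import *
go(434.5,-108.5,185,2)"
```

```text
14.82 [ 473.8 -232.3  196.4] yaw -5.8 -> [-0.1724 -0.3975  0.0364] [ 0.0017 -0.0029 -0.0867] op 0.647 F [-0.2 -0.5 -0.6]
```

>>> send_rows(
  moves=[
    [[-0.17, -0.4, 0, 0, 0, -0.08], [-0.17, -0.4, 0, 0, 0, -0.08], [-0.17, -0.4, 0, 0, 0, -0.08], [-0.17, -0.4, 0, 0, 0, -0.08], [-0.17, -0.4, 0, 0, 0, -0.08], [-0.17, -0.4, 0, 0, 0, -0.08], [-0.17, -0.4, 0, 0, 0, -0.08]],
  ],
  grip=-0.5,
)

```text
t: 15.4
eef_pos: [435.0, -108.2, 193.1]
tcp_rot: [-3.141, 0.0, 0.024]
ft_force: [-0.1, -0.1, -0.5]
opening: 0.75
```

```bash
python3 -c "
from h import *
for y in(-10,3,15): wfit('hex_jar',(434.5,-108.5,y),'w7.png')
go(434.5,-108.5,42,1.4)"
```

```text
hex_jar 0.58 [256.7, 181.0] border 0 [ 4.3587e+02 -1.0747e+02 -2.7000e-01] 0.06
hex_jar 0.63 [256.1, 179.8] border 0 [ 4.3590e+02 -1.0768e+02 -6.0000e-02] 0.03
hex_jar 0.95 [258.1, 179.1] border 0 [ 435.85 -107.53    2.69] 0.04
15.7 [ 434.6 -107.9  193.3] yaw 1.34 -> [-3.000e-04  2.100e-03  5.044e-01] [-0.0001  0.0002 -0.0006] op 0.753 F [-0.6 -0.6  0.5]
```

View pics/w7.png

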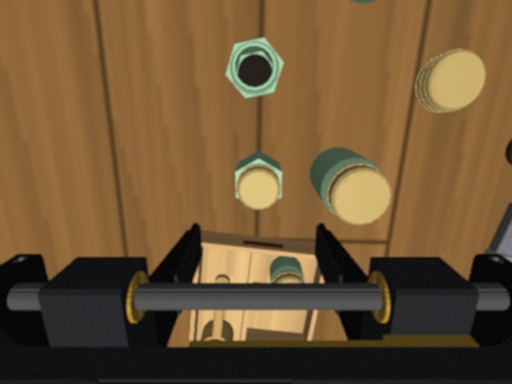

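The hex jar is at (259,183), with flats facing left and right so they line up with the jaws. The mini jar stands in its compartment in the background. Descending.

>>> send_rows(
  moves=[
    [[0.003, 0, 0.1, 0, 0, 0], [0.003, 0, 0.2, 0, 0, 0], [0.003, 0, 0.3, 0, 0, 0], [0.003, 0, 0.39, 0, 0, 0], [0.003, 0, 0.45, 0, 0, 0], [0.003, 0, 0.485, 0, 0, 0], [0.003, 0, 0.507, 0, 0, 0], [0.003, 0, 0.507, 0, 0, 0], [0.003, 0, 0.507, 0, 0, 0]],
  ],
)

```text
t: 16.45
eef_pos: [435.6, -107.5, 41.6]
tcp_rot: [-3.141, 0.0, 0.024]
ft_force: [0.7, -0.1, -0.2]
opening: 0.75
```

>>> send_rows(
  moves=[
    [[0, 0, 0, 0, 0, 0], [0, 0, 0, 0, 0, 0], [0, 0, 0, 0, 0, 0], [0, 0, 0, 0, 0, 0], [0, 0, 0, 0, 0, 0], [0, 0, 0, 0, 0, 0], [0, 0, 0, 0, 0, 0], [0, 0, 0, 0, 0, 0]],
  ],
  grip=1,
)

```text
t: 17.12
eef_pos: [435.6, -107.4, 41.9]
tcp_rot: [3.141, -0.001, 0.024]
ft_force: [-0.9, 0.4, 6.8]
opening: 0.504
```

>>> send_rows(
  moves=[
    [[0, 0, -0.03, 0, 0, 0], [0, 0, -0.12, 0, 0, 0], [0, 0, -0.23, 0, 0, 0], [0, 0, -0.34, 0, 0, 0], [0, 0, -0.44, 0, 0, 0], [0, 0, -0.5, 0, 0, 0], [0, 0, -0.51, 0, 0, 0], [0, 0, -0.51, 0, 0, 0]],
  ],
)

```text
t: 17.78
eef_pos: [435.5, -107.3, 195.2]
tcp_rot: [3.141, -0.002, 0.024]
ft_force: [0.8, -0.3, -1.8]
opening: 0.505
```

```bash
python3 -c "
from h import *
go(*cr(34,14),190,CY)"
```

```text
17.78 [ 435.5 -107.3  195.2] yaw 1.4 -> [0.0856 0.6491 0.0182] [ 0.0004 -0.0013  0.08  ] op 0.505 F [ 0.8 -0.3 -1.8]
```

>>> send_rows(
  moves=[
    [[0.01, 0.04, 0, 0, 0, 0.03], [0.03, 0.14, 0, 0, 0, 0.07], [0.05, 0.25, 0, 0, 0, 0.08], [0.06, 0.36, 0, 0, 0, 0.08], [0.08, 0.47, 0, 0, 0, 0.08], [0.085, 0.57, 0, 0, 0, 0.08], [0.085, 0.63, 0, 0, 0, 0.08], [0.085, 0.65, 0, 0, 0, 0.08], [0.085, 0.65, 0, 0, 0, 0.08], [0.085, 0.65, 0, 0, 0, 0.08]],
  ],
)

```text
t: 18.62
eef_pos: [465.1, -300.8, 193.0]
tcp_rot: [-3.14, 0.002, -0.102]
ft_force: [-0.2, 0.6, -2.0]
opening: 0.506
```

```bash
python3 -c "
from h import *
go(*cr(34,14),48,CY)"
```

```text
18.62 [ 465.1 -300.8  193. ] yaw -5.82 -> [0.0039 0.0026 0.4835] [-0.0011  0.0014 -0.0003] op 0.506 F [-0.2  0.6 -2. ]
```

>>> send_rows(
  moves=[
    [[0.002, 0.002, 0.04, 0, 0, 0], [0.003, 0.002, 0.13, 0, 0, 0], [0.003, 0.002, 0.23, 0, 0, 0], [0.003, 0.002, 0.33, 0, 0, 0], [0.003, 0.002, 0.4, 0, 0, 0], [0.003, 0.002, 0.44, 0, 0, 0], [0.003, 0.002, 0.465, 0, 0, 0], [0.003, 0.002, 0.478, 0, 0, 0], [0.003, 0.002, 0.484, 0, 0, 0], [0.003, 0.002, 0.484, 0, 0, 0], [0.003, 0.002, 0.484, 0, 0, 0]],
  ],
)

```text
t: 19.53
eef_pos: [466.9, -302.4, 50.0]
tcp_rot: [3.141, -0.001, -0.101]
ft_force: [0.7, -0.3, -2.1]
opening: 0.503
```

```bash
python3 -c "
from h import *
go(*cr(34,14),47.5,CY)"
```

```text
19.53 [ 466.9 -302.4   50. ] yaw -5.79 -> [-0.0034 -0.0029  0.0082] [ 0.0004 -0.0007  0.0001] op 0.503 F [ 0.7 -0.3 -2.1]
```

>>> send_rows(
  moves=[
    [[0, 0, 0.004, 0, 0, 0], [0, 0, 0.008, 0, 0, 0], [0, 0, 0.008, 0, 0, 0]],
  ],
)

```text
t: 19.78
eef_pos: [466.8, -302.6, 47.9]
tcp_rot: [3.141, -0.001, -0.101]
ft_force: [-0.8, 1.5, 8.0]
opening: 0.502
```

>>> send_rows(
  moves=[
    [[0, 0, 0, 0, 0, 0], [0, 0, 0, 0, 0, 0], [0, 0, 0, 0, 0, 0], [0, 0, 0, 0, 0, 0], [0, 0, -0.03, 0, 0, 0], [0, 0, -0.12, 0, 0, 0], [0, 0, -0.24, 0, 0, 0], [0, 0, -0.36, 0, 0, 0], [0, 0, -0.48, 0, 0, 0], [0, 0, -0.5, 0, 0, 0], [0, 0, -0.5, 0, 0, 0]],
  ],
  grip=-0.4,
)

```text
t: 20.7
eef_pos: [467.2, -302.9, 199.8]
tcp_rot: [3.139, -0.004, -0.101]
ft_force: [0.3, 0.8, 0.2]
opening: 0.702
```

```bash
python3 -c "
from h import *
go(529,-105,195,CY)"
```

```text
20.7 [ 467.2 -302.9  199.8] yaw -5.8 -> [ 0.1382 -0.677   0.0147] [ 0.0018 -0.0028 -0.    ] op 0.702 F [0.3 0.8 0.2]
```

>>> send_rows(
  moves=[
    [[0.14, -0.68, 0, 0, 0, 0], [0.14, -0.68, 0, 0, 0, 0], [0.14, -0.68, 0, 0, 0, 0], [0.14, -0.68, 0, 0, 0, 0], [0.14, -0.68, 0, 0, 0, 0], [0.14, -0.68, 0, 0, 0, 0], [0.14, -0.68, 0, 0, 0, 0], [0.14, -0.68, 0, 0, 0, 0], [0.14, -0.68, 0, 0, 0, 0]],
  ],
  grip=-1,
)

```text
t: 21.45
eef_pos: [528.5, -104.6, 196.2]
tcp_rot: [-3.141, 0.001, -0.102]
ft_force: [-0.8, -0.3, -0.3]
opening: 1.0
```

```bash
python3 -c "
from h import *
wfit('large_jar',(529,-105,0),'w8.png')
go(529.5,-105,51,CY)"
```

```text
large_jar 0.72 [258.8, 187.7] border 0 [ 529.1  -105.2    12.26] 0.05
21.55 [ 528.6 -104.9  196.5] yaw -5.92 -> [3.400e-03 1.000e-04 4.849e-01] [-0.0001  0.0004 -0.0013] op 1.001 F [-0.4  0.   0.1]
```

View pics/w8.png

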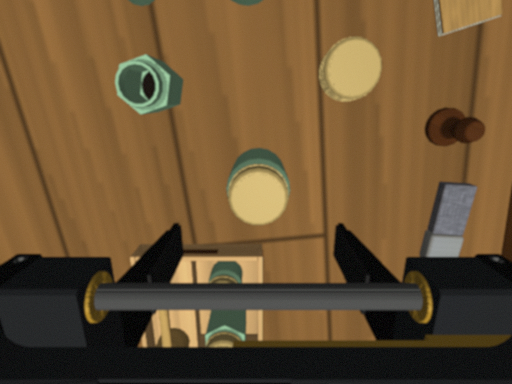

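The large jar is centred at (258,190), and the mini and hex jars stand in the crate. Descending.

>>> send_rows(
  moves=[
    [[0.002, 0, 0.1, 0, 0, 0], [0.002, 0, 0.2, 0, 0, 0], [0.002, 0, 0.3, 0, 0, 0], [0.002, 0, 0.38, 0, 0, 0], [0.002, 0, 0.44, 0, 0, 0], [0.002, 0, 0.475, 0, 0, 0], [0.002, 0, 0.49, 0, 0, 0], [0.002, 0, 0.49, 0, 0, 0], [0.002, 0, 0.49, 0, 0, 0]],
  ],
)

```text
t: 22.3
eef_pos: [529.9, -104.1, 50.5]
tcp_rot: [3.141, -0.001, -0.102]
ft_force: [-0.0, -0.2, 0.1]
opening: 1.001
```

>>> send_rows(
  moves=[
    [[0, 0, 0, 0, 0, 0], [0, 0, 0, 0, 0, 0], [0, 0, 0, 0, 0, 0], [0, 0, 0, 0, 0, 0], [0, 0, 0, 0, 0, 0], [0, 0, 0, 0, 0, 0], [0, 0, 0, 0, 0, 0], [0, 0, 0, 0, 0, 0]],
  ],
  grip=1,
)

```text
t: 22.97
eef_pos: [529.3, -103.6, 50.0]
tcp_rot: [-3.141, 0.0, -0.101]
ft_force: [-1.9, 0.2, 6.0]
opening: 0.671
```

>>> send_rows(
  moves=[
    [[0, 0, -0.03, 0, 0, 0], [0, 0, -0.12, 0, 0, 0], [0, 0, -0.23, 0, 0, 0], [0, 0, -0.34, 0, 0, 0], [0, 0, -0.44, 0, 0, 0], [0, 0, -0.5, 0, 0, 0], [0, 0, -0.52, 0, 0, 0], [0, 0, -0.52, 0, 0, 0]],
  ],
)

```text
t: 23.63
eef_pos: [529.8, -103.7, 207.0]
tcp_rot: [3.141, -0.002, -0.101]
ft_force: [0.0, -1.5, -4.1]
opening: 0.667
```

```bash
python3 -c "
from h import *
go(*cr(34,-70),200,CY)"
```

```text
23.63 [ 529.8 -103.7  207. ] yaw -5.8 -> [-0.1451  0.957   0.0234] [ 0.0002 -0.0015 -0.    ] op 0.667 F [ 0.  -1.5 -4.1]
```

>>> send_rows(
  moves=[
    [[-0.01, 0.04, 0, 0, 0, 0], [-0.02, 0.14, 0, 0, 0, 0], [-0.04, 0.26, 0, 0, 0, 0], [-0.06, 0.38, 0, 0, 0, 0], [-0.08, 0.5, 0, 0, 0, 0], [-0.1, 0.62, 0, 0, 0, 0], [-0.12, 0.74, 0, 0, 0, 0], [-0.135, 0.85, 0, 0, 0, 0], [-0.142, 0.92, 0, 0, 0, 0], [-0.145, 0.95, 0, 0, 0, 0], [-0.145, 0.957, 0, 0, 0, 0], [-0.145, 0.957, 0, 0, 0, 0]],
  ],
)

```text
t: 24.63
eef_pos: [456.7, -384.7, 204.4]
tcp_rot: [-3.14, 0.002, -0.102]
ft_force: [0.5, -0.8, -3.3]
opening: 0.669
```

```bash
python3 -c "
from h import *
d,T=wrist();save(d,'w9.png')
go(*cr(34,-70),57,CY)"
```

```text
24.68 [ 457.  -384.1  204.8] yaw -5.8 -> [0.0025 0.0036 0.4926] [-0.001   0.0009  0.    ] op 0.668 F [-0.2 -0.2 -4.2]
```

View pics/w9.png

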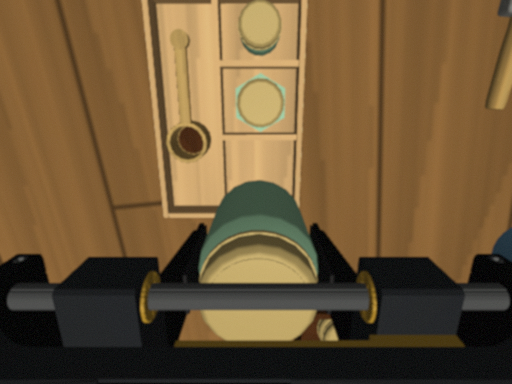

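The scoop, mini and hex jars stand in their compartments. The largest compartment, at columns 224–297 and rows 140–212, is under the held jar. Lowering.

>>> send_rows(
  moves=[
    [[0.001, 0.001, 0.04, 0, 0, 0], [0.002, 0.001, 0.13, 0, 0, 0], [0.002, 0.001, 0.23, 0, 0, 0], [0.002, 0.001, 0.33, 0, 0, 0], [0.002, 0.001, 0.4, 0, 0, 0], [0.002, 0.001, 0.44, 0, 0, 0], [0.002, 0.001, 0.465, 0, 0, 0], [0.002, 0.001, 0.482, 0, 0, 0], [0.002, 0.001, 0.492, 0, 0, 0], [0.002, 0.001, 0.492, 0, 0, 0], [0.002, 0.001, 0.492, 0, 0, 0]],
  ],
)

```text
t: 25.6
eef_pos: [458.1, -385.5, 59.0]
tcp_rot: [3.141, -0.001, -0.101]
ft_force: [0.4, -0.0, -4.4]
opening: 0.671
```

```bash
python3 -c "
from h import *
go(*cr(34,-70),55.5,CY)"
```

```text
25.6 [ 458.1 -385.5   59. ] yaw -5.8 -> [-0.0024 -0.0015  0.0118] [ 0.0005 -0.0006 -0.    ] op 0.671 F [ 0.4 -0.  -4.4]
```

>>> send_rows(
  moves=[
    [[-0.001, -0.001, 0.004, 0, 0, 0], [-0.001, -0.001, 0.008, 0, 0, 0], [-0.001, -0.001, 0.011, 0, 0, 0], [-0.001, -0.001, 0.011, 0, 0, 0]],
  ],
)

```text
t: 25.93
eef_pos: [457.7, -385.2, 56.1]
tcp_rot: [3.141, -0.001, -0.101]
ft_force: [-1.4, 1.8, 6.3]
opening: 0.667
```

>>> send_rows(
  moves=[
    [[0, 0, 0, 0, 0, 0], [0, 0, 0, 0, 0, 0], [0, 0, 0, 0, 0, 0], [0, 0, 0, 0, 0, 0], [0, 0, -0.03, 0, 0, 0], [0, 0, -0.12, 0, 0, 0], [0, 0, -0.24, 0, 0, 0], [0, 0, -0.36, 0, 0, 0], [0, 0, -0.48, 0, 0, 0], [0, 0, -0.6, 0, 0, 0], [0, 0, -0.6, 0, 0, 0]],
  ],
  grip=-0.8,
)

```text
t: 26.85
eef_pos: [459.0, -386.4, 242.6]
tcp_rot: [3.135, -0.008, -0.101]
ft_force: [1.0, -0.9, 0.1]
opening: 0.901
```

>>> send_rows(
  moves=[
    [[-0.1, -0.9, 0, 0, 0, 0], [-0.1, -0.9, 0, 0, 0, 0], [-0.1, -0.9, 0, 0, 0, 0], [-0.1, -0.9, 0, 0, 0, 0], [-0.1, -0.9, 0, 0, 0, 0], [-0.1, -0.9, 0, 0, 0, 0], [-0.1, -0.9, 0, 0, 0, 0], [-0.1, -0.9, 0, 0, 0, 0], [-0.1, -0.9, 0, 0, 0, 0], [-0.1, -0.9, 0, 0, 0, 0]],
  ],
)

```text
t: 27.68
eef_pos: [455.2, -113.8, 235.2]
tcp_rot: [3.141, -0.001, -0.101]
ft_force: [-0.6, -0.4, -1.0]
opening: 0.899
```

Run:
```python
from h import *
import h
D={c:env.read_camera(c) for c in("top","side")}
Ri=Rn.from_euler("z",-CY,degrees=True).as_matrix()[:2,:2]
for n in M:
    if n!="crate": M[n]=[P+[0,0,6] for P in M[n]]
for n,(x,y,w) in dict(large_jar=(34,-70,0),hex_jar=(34,14,0),mini_jar=(34,84,0),short_scoop=(-44,-30,90)).items():
    for c in D:
        g=cr(x,y); o=env.outline_of(c,n)
        for r in o[:2]:
            if np.hypot(*(r["xy"]-w2pix(D[c],[*g,35])))<30:
                p,f=fit(n,[(D[c],r["region"].astype(np.float32),None)],(*g,w+CY)); print(n,c,np.round(Ri@(p[:2]-C),1),round(p[2]-CY,1),round(f,2))
im=np.hstack([cv2.resize(D["top"]["image"][170:310,300:480],(400,311)),cv2.resize(D["side"]["image"][230:384,220:420],(400,311))])
cv2.imwrite("pics/end.png",im[:,:,::-1]); go(0,0,0,0)
```

```text
large_jar top [ 33.4 -70.7] 11.5 0.07
large_jar side [ 35.1 -71. ] 1.7 0.08
hex_jar side [35.1 12.6] -0.2 0.05
mini_jar side [35.8 84.5] 6.2 0.11
short_scoop top [-45.3 -30.3] 92.9 1.37
short_scoop side [-43.2 -27.7] 90.3 0.18
28.18 [ 455.  -113.5  234.9] yaw -5.83 -> [-1.5471 -0.2224  0.783 ] [-0.0001  0.     -0.0648] op 0.899 F [ 0.4 -0.3  0.3]
```

View pics/end.png

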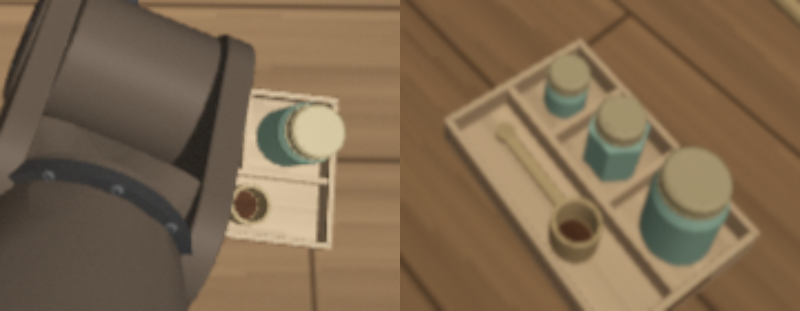

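The side crop shows all four things upright in their compartments, and the robot is clear of them. Handing in.

```bash
python3 -c "
from h import *
print(env.job_done())"
```

```text
the job is handed in; nothing more can be done
None
```

I packed the crate and handed the job in at about 28 s; no verdict was reported. The short scoop went in first, then the mini, six-sided and large jars, each gripped, lowered to the crate floor and released there.

The last checks fitted outlines from the fixed cameras, in the crate's own x and y. All positions were within the required limits:

| Item | Measured position (mm) | Target (mm) |
|---|---|---|
| Large jar | (34, -71) | (34, -70) |
| Six-sided jar | (35, 13) | (34, 14) |
| Mini jar | (36, 84.5) | (34, 84) |
| Short scoop | (-43, -28), handle within 1° of the slot (side view) | (-44, -30) |

- **Views used:** The arm blocked part of the final top view. The six-sided and mini jars were therefore checked from the side camera only. The top fit of the scoop was poor (error 1.37), but its position agreed within 3 mm.
- **Heights and tilt:** I did not measure these separately. The last picture shows all four standing upright.
- **Things left standing:** I did not touch the open jars or the long scoop, and I did not re-measure them at the end.

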